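Close the sample canister and pump out its air

ROBOT

A 6-joint arm with a two-finger parallel gripper is mounted at the origin on the work surface. World frame = base frame: x ahead of the robot, y to its left, z up, the work surface at z = 0. Lengths are in m, angles in rad, forces in N, time in s.
With the tool pointing down it reaches from about 0.325 to 0.925 m from the base axis. Payload 3.1 kg.
Tool frame: the origin (TCP) lies midway between the tips of the shut fingers; the grasp point (between the pads) lies tcp_to_grasp behind it (tcp_to_grasp is the distance from the TCP to the grasp point, in m); x points along the fingers, y is the direction in which the jaws open and shut, and the axes are right-handed (so a half turn about x gives the same grasp; the last joint's range is limited). The gripper opens to 85 mm and grips with 20 to 120 N. Pads are 22 mm wide; open, the fingers measure 114 mm over their backs; the gripper's body (76 mm by 85 mm) begins 54 mm behind the grasp point. The pads swing forward as they close: fully open they stand 13 mm farther back than shut.
Start: joints at [-1.22, 0.217, 1.613, -0, 1.311, -0.112], TCP at [0.279, -0.559, 0.231] pointing down, gripper open.
Joint ranges: [-2.75, 2.75], [-0.78, 2.1], [0.31, 2.55], [-1.13, 4.27], [0.13, 2.63], [-2.58, 2.58]. Speed limits (rad/s): [2.79, 2.79, 3.14, 3.14, 3.14, 3.14].

INTERFACE

Orientations are given as a rotation vector (axis times angle).
In Python, from plant import get_state, capture, get_calibration, finish_job, recognise, tcp_to_grasp gives the robot as it stands.
- The arm moves only by the tool carry_out, never from a script. Its argument "targets" is a list of rows, each a list of 3 entries, a list of its own where there are three numbers: the turn, a rotation vector about the tool's x, y, z in degrees, then the shift along the tool's x, y, z in mm, then the closure, from 0 (fully open) to 1 (shut). A call has 1 to 8 rows; each row shifts and turns the pose as measured when the row begins, along the tool's axes as they then stand; what a row does not reach is not made up. A row lasts 1/10 s, in which the tool goes at most 50 mm and 8.59 degrees, less where a joint would pass 70% of its speed; a pose out of reach is approached as far as the arm can. A call is refused whole if a number of a shift passes 50 or a number of a turn 8.59, either way. A call with a gripper value outside its range is refused whole. The fingers move at their own pace and stop on an object; "newtons" is the grip in N (left out, the last holds). Time passes only in rows, so rows that do not move let the fingers close. It gives the time, the measured TCP pose, the force and the opening at its end, in the units of the state.
- get_state(): the state, without advancing time (a new reading comes with each control period).
- capture(name): name is "side" or "top"; returns the picture (420x560x3 uint8, red, green, blue); there is no depth.
- get_calibration(name): a dict with "vfov" (degrees; the focal length in pixels is half the picture's height over the tangent of half this angle, whatever the lens; pixels are square), "cx", "cy" (the principal point, pixels), "k1" (the pictures are not rectified: a ray, as slopes to the right and down, at radius r is drawn at 1 + k1 r^2 times it, then the intrinsics apply), "cam_to_world" (4x4, takes a point from camera to world coordinates). Camera axes: x right, y down, z forward; pixel columns grow to the right and rows downward; lengths in m; the calibration is good to about 2 mm. A picture is of the moment at which its call begins. get_calibration takes no time and is no camera call.
- finish_job(): hands the job in, once; it reports no verdict.
Trained networks look in the newest picture that a camera, given by its name, has taken for a name from the list of things; names that differ only in an ending like _2 or _b are one class to them, and where a whole thing is asked for, a point or a joint stands for the part that bears it (a point fixed in the world has none). Each returns a list of dicts, best first, with "score" (0 to 1); they miss things now and then, are a little off and sometimes report something else, mostly with a low value. They report only what shows in the picture. A call takes as long as a camera call. They do not tell look-alikes from the thing itself.
- recognise(camera, thing): "bbox" ([centre column, centre row, width, height] in pixels, round what is visible of it).
The state is a dict: "clock": time; "joint_positions": joint angles; "joint_vel": joint speeds; "joint_efforts": joint torques, N m; "ee_pos": TCP position; "tcp_rot": TCP orientation; "force": force on the tool from outside, world axes, zero at the start; "wrist_torque": the same for the moment, N m; "opening": finger opening in m.
Only numpy, scipy, OpenCV 4.12 (cv2) and the standard library are available. Lean on these libraries where they do the work, as an engineer would, in place of code of your own. Each camera call takes 0.05 s, during which the arm holds its last target.

TASK

Close the open bean canister with the pump lid lying beside it: press the lid fully home, then draw the air out with at least two full strokes of the lid's sprung pump, each time holding the button firmly on its stop for a moment and letting it come all the way back up. Feel for the stop and never force the button past 24 N or ram the lid; leave the canister standing upright where it was and everything else undisturbed.

Things in the scene. Friction and masses are not known exactly. Their poses are not given: they have to be found in the camera images.
- mouth (a point): Middle of the open canister's mouth, in the plane of its steel rim, 125 mm above the table, z up. The canister is a loose round steel can with a black foot band, 100 mm outside and 92 mm inside diameter, about 0.75 kg with its roasted beans (the fill varies), standing upright. More than 40 N of lid on its rim would be ramming.
- seal (a joint): How far, in metres, the stiff black seal ring (99 mm outside, 93 mm inside diameter) in the open canister's rim is pushed down: at 0 it stands 5 mm proud of the steel rim, at 0.005 it is flush. Starts at 0 to 0.0015. It yields at about 9 N and stays where it is pushed, so a lid set down lightly rests on it 3.5 to 5 mm too high; pushed home, the lid's disc meets the rim and goes no lower.
- hub (a point): Centre of the grey fluted hub (46 mm diameter, 28 mm high) of the loose pump lid: grasp here. Below it a black disc 106 mm across, top 14 mm and underside 22 mm under this point, and a white chamfered plug, 88 mm across, 14 mm deep, that enters the canister. Lid 0.24 kg, starting on the table plug down, z up, this point 36 mm above the table; with the lid home, 22 mm above mouth.
- pump (a joint): Stroke of the pump button in the hub, in metres: 0 fully up, 0.014 on its hard stop. The green button, flat-topped, 36 mm across, is screwed on its stem: its top stands 31 to 41 mm above hub when up (differs each time; feel for it). A spring pushes back with 4 N at the top, 7.5 N just short of the stop. The valve works only when held on its stop with 12 N or more; above 24 N it breaks.
- full_canister: A second canister, same size, already closed with a lid of the same kind (top of its green button 182 mm above the table). Leave alone. Origin at the centre of its underside.
- glass_a: Empty cupping glass, 84 mm diameter, 95 mm high, origin at the centre of its underside. Leave alone.
- glass_b: Another such glass. Leave alone.
- scale: Flat black scale with a steel plate, 150 x 130 x 24 mm, origin at the centre of its underside. Leave alone.
- timer: White timer, 50 x 65 x 16 mm, lying flat, origin at the centre of its underside. Leave alone.
- spoon: Steel cupping spoon, 170 mm long, 37 mm across the bowl, lying flat on the table along x. Leave alone.
- marker: Purple marker pen, 130 mm long, lying flat on the table. Leave alone.
There are look-alikes about, which are no part of the job. Leave any turquoise look-alike of the part that bears hub alone.

How it is judged:
By the outcome, as a careful person would: the job done as asked, in the order asked, and still so for the second after the job is handed in, with the robot touching nothing.
It also fails if it takes over 70 s, if anything falls off the work surface, if the arm or the gripper's body presses on something with over 40 N, if the wrist force passes 120 N, or if a joint passes its speed limit or range.

## Working session

There is one attempt and no reset: what is moved stays moved. The work goes in short steps, Python scripts to look and compute and a tool call to move; the robot and the scene stay as the last step left them, time stands still between calls to the robot, and variables do not carry over. Pictures are saved under pics/ and viewed, and the job is handed in when it is done.

Besides the shell and the picture viewer there is one more tool, called after "Request:" as name(argument=value, ...) on one line, values as JSON. carry_out: Moves the arm, as the interface text tells. Its arguments: {"type":"object","properties":{"targets":{"type":"array","items":{"type":"array"}},"newtons":{"type":"number"}},"required":["targets"]}

```bash
ls; mkdir -p pics; python3 - <<'E'
from plant import *
import cv2,json
s=get_state();print(s);print(tcp_to_grasp)
for n in("side","top"):
    im=capture(n);cv2.imwrite(f"pics/{n}0.png",im[:,:,::-1])
    c=get_calibration(n);print(n,c)
    for t in("mouth","hub","full_canister","seal","pump"):
        try:print(n,t,recognise(n,t))
        except Exception as e:print(n,t,e)
E
```

```text
pics
{'clock': 0.0, 'joint_positions': array([-1.22017596e+00,  2.17786968e-01,  1.61494735e+00, -9.60561146e-06,
        1.31125950e+00, -1.12211112e-01]), 'joint_vel': array([ 8.92934248e-05, -1.19216419e-03, -7.45655776e-04,  1.30448603e-03,
        1.20445645e-03,  3.51424708e-04]), 'joint_efforts': array([ 7.58215610e-04, -3.96846557e+01, -3.03851902e+01, -1.40542484e-04,
        9.58274177e-03,  1.93991937e-06]), 'ee_pos': array([ 0.27878214, -0.55847074,  0.22994099]), 'tcp_rot': array([ 1.9646079 ,  0.46541274, -1.96520295]), 'force': array([-0.02964787,  0.25495951,  0.11886103]), 'wrist_torque': array([ 0.02949154,  0.02099245, -0.01178531]), 'opening': 0.08496616595119699}
0.0187
side {'vfov': 47.40020421333287, 'cx': 285.7473744080701, 'cy': 207.8955469580699, 'k1': -0.16606402739672366, 'cam_to_world': array([[ 0.9533332 , -0.1710297 ,  0.24880644,  0.29890807],
       [-0.30092665, -0.47146097,  0.82895579, -1.04220366],
       [-0.02447354, -0.86514357, -0.50092679,  0.66956727],
       [ 0.        ,  0.        ,  0.        ,  1.        ]])}
side mouth [{'bbox': [231.3
[... 456 characters left out ...]
04328, 'cy': 205.00825178491053, 'k1': -0.09159998956492951, 'cam_to_world': array([[-0.01755374, -0.98658725,  0.16228821,  0.36759686],
       [-0.99983174,  0.01818523,  0.0024064 , -0.07900238],
       [-0.00532537, -0.16221867, -0.98674046,  1.53029449],
       [ 0.        ,  0.        ,  0.        ,  1.        ]])}
top mouth [{'bbox': [167.5, 241.6, 45.6, 44.3], 'score': 0.66}]
top hub [{'bbox': [301.6, 226.2, 39.0, 36.6], 'score': 0.9}, {'bbox': [245.2, 236.7, 40.5, 35.5], 'score': 0.86}, {'bbox': [229.6, 175.3, 29.2, 31.5], 'score': 0.19}]
top full_canister [{'bbox': [361.4, 259.9, 45.9, 39.1], 'score': 0.58}]
top seal []
top pump [{'bbox': [244.3, 233.9, 10.6, 13.4], 'score': 0.71}]
```

View pics/side0.png

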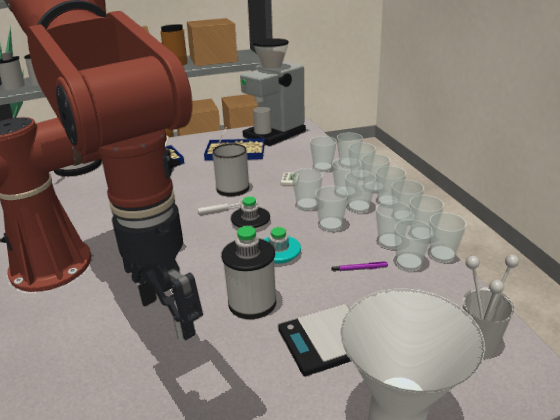

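View pics/top0.png

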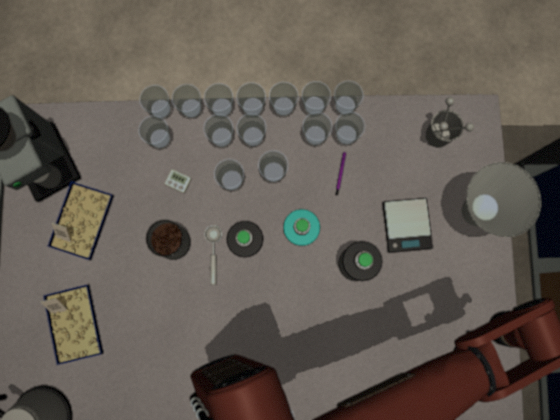

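Two lids could be meant. The black-disc one is at top (245,238) / side (251,212), and the turquoise one at top (302,228) / side (280,246) is the look-alike to leave alone. The open canister with beans is at top (167,240) / side (231,170). I'll enlarge both and measure them.

```bash
cat > h.py <<'E'
import numpy as np,cv2
from plant import *
def K(n):
    c=get_calibration(n);f=210/np.tan(np.radians(c["vfov"]/2));return c,f
def ray(n,u,v):
    c,f=K(n);d=np.array([(u-c["cx"])/f,(v-c["cy"])/f]);x=d.copy()
    for _ in range(20): x=d/(1+c["k1"]*(x@x))
    M=np.array(c["cam_to_world"]);return M[:3,3],M[:3,:3]@np.array([x[0],x[1],1])
def onz(n,u,v,z):
    o,d=ray(n,u,v);return o+d*(z-o[2])/d[2]
def proj(n,P):
    c,f=K(n);M=np.array(c["cam_to_world"]);p=(np.atleast_2d(P)-M[:3,3])@M[:3,:3]
    s=p[:,:2]/p[:,2:];r=(s**2).sum(1,keepdims=True);s=s*(1+c["k1"]*r)
    return s*f+[c["cx"],c["cy"]]
def circ(c,r,n=60):
    a=np.linspace(0,2*np.pi,n);return np.c_[c[0]+r*np.cos(a),c[1]+r*np.sin(a),0*a+c[2]]
def crop(n,u0,v0,w,h,k,fn,circles=(),im=None):
    if im is None: im=capture(n)
    im=im[:,:,::-1]
    o=cv2.resize(im[v0:v0+h,u0:u0+w],None,fx=k,fy=k,interpolation=cv2.INTER_CUBIC).copy()
    for c,r,col in circles:
        p=(proj(n,circ(c,r))-[u0,v0]+.5)*k-.5
        cv2.polylines(o,[np.round(p).astype(int)],True,col,1)
    cv2.imwrite(fn,o)
E
python3 - <<'E'
from h import *
print("can top",onz("top",167.5,240,.125),"lid disc",onz("top",245,238,.022), "button",onz("top",244.3,237,.07))
print("turq",onz("top",302,228,.022),"full",onz("top",361,260,.14))
print("can side",onz("side",230.2,153,.125),"lid side",onz("side",250.8,203,.07))
print("spoon",onz("top",213,234,.0),onz("top",213,284,0))
a=cv2.imread("pics/top0.png")[:,:,::-1];b=cv2.imread("pics/side0.png")[:,:,::-1]
crop("top",135,200,200,80,4,"pics/t1.png",im=a)
crop("side",190,130,130,140,4,"pics/s1.png",im=b)
E
```

```text
can top [0.51041206 0.22203643 0.125     ] lid disc [0.52293454 0.02367289 0.022     ] button [0.52077368 0.02230257 0.07      ]
turq [ 0.54847529 -0.13810727  0.022     ] full [ 0.4479234  -0.28448402  0.14      ]
can side [0.51398554 0.21329283 0.125     ] lid side [0.52007562 0.00435476 0.07      ]
spoon [0.53831865 0.11723213 0.        ] [0.39563543 0.11718939 0.        ]
```

View pics/t1.png

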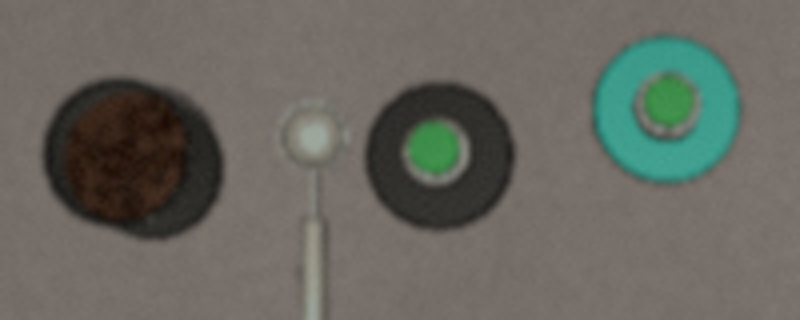

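View pics/s1.png

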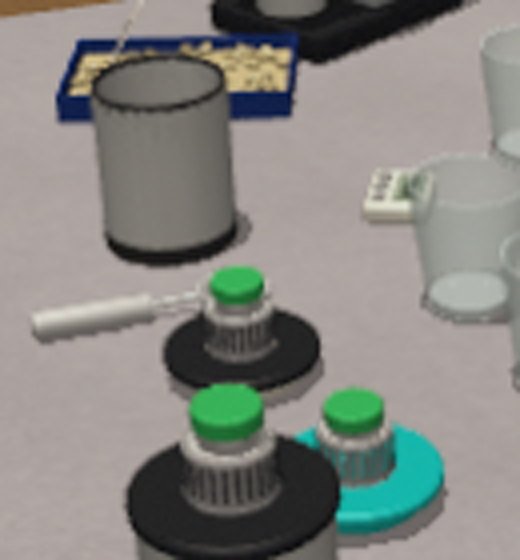

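```bash
python3 - <<'E'
from h import *
for z in(.125,.129): print("can top",onz("top",164.9,238.2,z),"side",onz("side",229.5,150.8,z))
print("lid disc top",onz("top",244.9,238.7,.022),"side disc",onz("side",190+242/4,130+350/4,.022))
C=(.518,.226);L=(.522,.0225)
a=cv2.imread("pics/top0.png")[:,:,::-1];b=cv2.imread("pics/side0.png")[:,:,::-1]
cs=[((*C,.128),.0495,(0,0,255)),((*C,.0),.05,(0,255,255)),((*L,.022),.053,(0,0,255)),((*L,.050),.023,(255,0,255)),((*L,.072),.018,(255,255,0))]
crop("top",135,200,130,80,6,"pics/t2.png",cs,im=a)
crop("side",190,130,90,110,5,"pics/s2.png",cs,im=b)
E
```

```text
can top [0.51530166 0.22904791 0.125     ] side [0.51532438 0.2298639  0.125     ]
can top [0.51488124 0.22817108 0.129     ] side [0.51373474 0.2205202  0.129     ]
lid disc top [0.52095265 0.02397147 0.022     ] side disc [0.51838873 0.01303888 0.022     ]
```

View pics/t2.png

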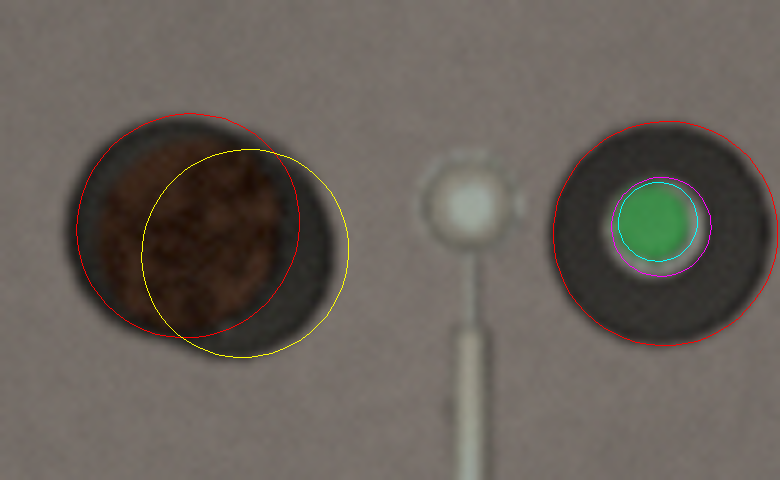

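View pics/s2.png

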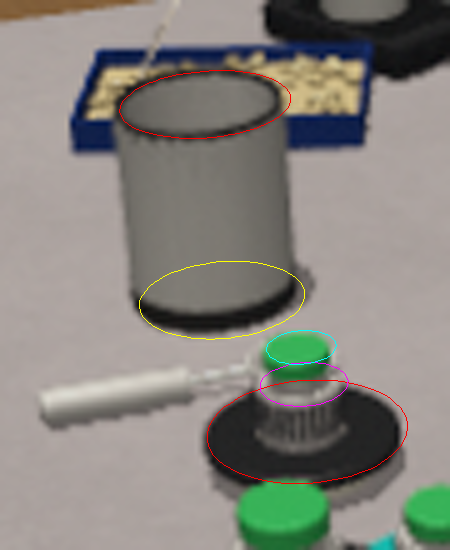

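```bash
cat > fit.py <<'E'
from h import *
from scipy.ndimage import map_coordinates,gaussian_filter
from scipy.spatial import ConvexHull
def sil(n,c,levels):
    P=np.vstack([circ((c[0],c[1],z),r,180) for z,r in levels]);p=proj(n,P)
    h=p[ConvexHull(p).vertices]
    h=np.vstack([h,h[:1]]);s=np.r_[0,np.cumsum(np.linalg.norm(np.diff(h,axis=0),axis=1))]
    t=np.linspace(0,s[-1],300,endpoint=False);return np.c_[np.interp(t,s,h[:,0]),np.interp(t,s,h[:,1])]
def score(G,p):
    cen=p.mean(0);d=np.roll(p,-1,0)-np.roll(p,1,0);nn=np.c_[d[:,1],-d[:,0]];nn/=np.linalg.norm(nn,axis=1,keepdims=True)+1e-9
    f=lambda q:np.stack([map_coordinates(g,[q[:,1],q[:,0]],order=1,mode='nearest') for g in G],1)
    dd=np.linalg.norm(f(p+nn)-f(p-nn),axis=1);return np.minimum(dd,60).mean()
def fit(ims,c0,levels,R=.010):
    res={}
    xs=np.arange(-R,R+1e-9,.001)
    for n,im in ims.items():
        G=[gaussian_filter(im[:,:,k].astype(float),.5) for k in range(3)]
        S=np.array([[score(G,sil(n,(c0[0]+a,c0[1]+b),levels)) for b in xs] for a in xs]);res[n]=S
        i=np.unravel_index(S.argmax(),S.shape);print(n,c0[0]+xs[i[0]],c0[1]+xs[i[1]],S.max())
    S=sum(s/s.max() for s in res.values());i=np.unravel_index(S.argmax(),S.shape);print("both",c0[0]+xs[i[0]],c0[1]+xs[i[1]],S.max())
E
python3 - <<'E'
from fit import *
ims={n:cv2.imread(f"pics/{n}0.png")[:,:,::-1] for n in("top","side")}
fit(ims,(.515,.229),[(0,.05),(.125,.05),(.1295,.0495)])
print('rim');fit(ims,(.515,.229),[(.125,.05),(.1295,.0495)])
print('lid disc');fit(ims,(.521,.023),[(.022,.053),(.014,.053)])
print('disc top edge');fit(ims,(.521,.023),[(.022,.053)])
E
```

```text
top 0.518 0.23 59.65968897759666
side 0.515 0.231 57.04524920624197
both 0.515 0.23 1.9871124560709768
rim
top 0.518 0.23299999999999998 45.059533566184726
side 0.515 0.23 54.58107251394806
both 0.516 0.231 1.9833034674815933
lid disc
top 0.521 0.02399999999999999 60.0
side 0.521 0.02699999999999999 52.293314500306224
both 0.521 0.02699999999999999 2.0
disc top edgeTraceback (most recent call last):
  File "<stdin>", line 6, in <module>
  File "fit.py", line 18, in fit
    S=np.array([[score(G,sil(n,(c0[0]+a,c0[1]+b),levels)) for b in xs] for a in xs]);res[n]=S
                         ~~~^^^^^^^^^^^^^^^^^^^^^^^^^^^^
  File "fit.py", line 5, in sil
    P=np.vstack([circ((c[0],c[1],z),r,180) for z,r in levels]);p=proj(n,P)
                                                                 ~~~~^^^^^
  File "h.py", line 12, in proj
    c,f=K(n);M=np.array(c["cam_to_world"]);p=(np.atleast_2d(P)-M[:3,3])@M[:3,:3]
        ~^^^
  File "h.py", line 4, in K
    c=get_calibration(n);f=210/np.tan(np.radians(c["vfov"]/2));return c,f
ValueError: time passes only in moves, steps and waits
```

```bash
sed -i 's/^def K(n):/import functools\n@functools.lru_cache(None)\ndef K(n):/' h.py; sed -i 's/np.minimum(dd,60)/np.minimum(dd,110)/' fit.py
python3 - <<'E'
from fit import *
try: print(get_state()['clock'])
except Exception as e: print(e)
ims={n:cv2.imread(f"pics/{n}0.png")[:,:,::-1] for n in("top","side")}
fit(ims,(.515,.229),[(0,.05),(.125,.05),(.1295,.0495)])
print('lid disc');fit(ims,(.521,.023),[(.022,.053),(.014,.053)])
print('disc top edge');fit(ims,(.521,.023),[(.022,.053)])
C=(.516,.2305);L=(.521,.0245)
a=ims['top'];b=ims['side']
cs=[((*C,.128),.0495,(0,0,255)),((*C,.0),.05,(0,255,255)),((*L,.022),.053,(0,0,255)),((*L,.050),.023,(255,0,255)),((*L,.072),.018,(255,255,0))]
crop("top",135,200,130,80,6,"pics/t3.png",cs,im=a)
crop("side",190,130,90,110,5,"pics/s3.png",cs,im=b)
E
```

```text
0.6
top 0.517 0.231 83.002471828676
side 0.514 0.23 89.35349620388727
both 0.516 0.231 1.9217507188469778
lid disc
top 0.522 0.024999999999999988 82.98264765303247
side 0.52 0.024999999999999988 85.1365950485746
both 0.521 0.024999999999999988 1.9627577788237045
disc top edge
top 0.521 0.024999999999999988 83.62888919222335
side 0.518 0.015999999999999997 87.19233464284468
both 0.521 0.024999999999999988 1.7706747321184912
```

View pics/t3.png

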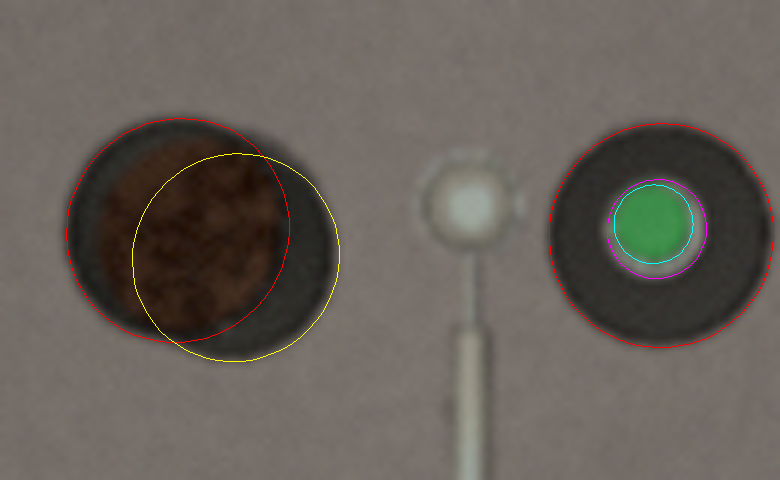

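View pics/s3.png

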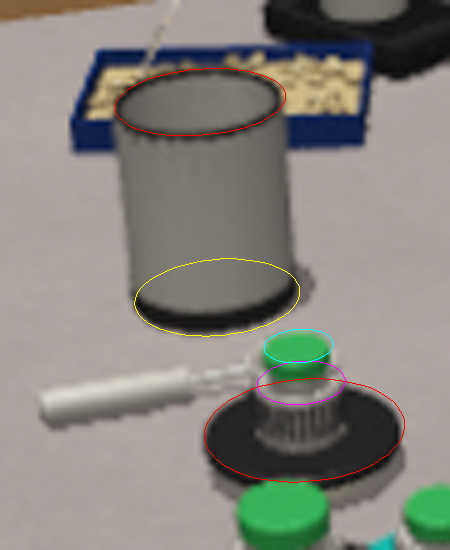

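```bash
cat > st.py <<'E'
from h import *
from scipy.spatial.transform import Rotation as Ro
import sys
s=get_state();R=Ro.from_rotvec(s["tcp_rot"]).as_matrix()
print("t",round(s["clock"],2),"pos",s["ee_pos"].round(4),"F",s["force"].round(2),"op",round(s["opening"],4),"q",s["joint_positions"].round(2))
print("R",R.round(3).tolist())
if len(sys.argv)>3:
    print("shift tool mm",(R.T@(np.array(sys.argv[1:4],float)-s["ee_pos"])*1000).round(1))
    # turn to make x down exactly
    t=np.cross(R[:,0],[0,0,-1]);print("tilt fix deg (tool)",np.degrees(R.T@t).round(2))
E
python3 st.py .521 .025 .231
```

```text
t 0.6 pos [ 0.2791 -0.5593  0.2313] F [-0.46 -0.07 -0.14] op 0.085 q [-1.22  0.22  1.61  0.    1.31 -0.11]
R [[0.0, 0.446, -0.895], [-0.0, -0.895, -0.446], [-1.0, 0.0, -0.0]]
shift tool mm [ 3.000e-01 -4.148e+02 -4.773e+02]
tilt fix deg (tool) [-0. -0. -0.]
```

Request:
carry_out(targets=[[[0,0,0],[-25,0,0],0],[[0,0,0],[0,-32,-37],0],[[0,0,0],[0,-32,-37],0],[[0,0,0],[0,-32,-37],0],[[0,0,0],[0,-32,-37],0],[[0,0,0],[0,-32,-37],0],[[0,0,0],[0,-32,-37],0],[[0,0,0],[0,-32,-37],0]])

```text
clock: 1.4
ee_pos: [0.4128, -0.2426, 0.2581]
tcp_rot: [1.972, 0.444, -1.966]
force: [1.2, -0.2, -0.0]
opening: 0.0856
```

```bash
python3 st.py .521 .025 .231
```

```text
t 1.4 pos [ 0.4128 -0.2426  0.2581] F [ 1.19 -0.16 -0.04] op 0.0856 q [-0.68 -0.13  1.92 -0.    1.34  0.44]
R [[0.005, 0.435, -0.9], [-0.006, -0.9, -0.435], [-1.0, 0.007, -0.002]]
shift tool mm [  26.1 -194.  -213.8]
tilt fix deg (tool) [ 0.   -0.09 -0.41]
```

Request:
carry_out(targets=[[[0,0,0],[0,-32,-36],0],[[0,0,0],[0,-32,-36],0],[[0,0,0],[0,-32,-36],0],[[0,0,0],[0,-32,-36],0],[[0,0,0],[0,-32,-36],0],[[0,0,0],[5,-20,-20],0],[[0,0,0],[0,0,0],0]])

```text
clock: 2.1
ee_pos: [0.519, 0.0221, 0.2553]
tcp_rot: [1.976, 0.447, -1.952]
force: [0.6, -0.3, -0.0]
opening: 0.0855
```

```bash
python3 st.py .521 .025 .12
```

```text
t 2.1 pos [0.519  0.0221 0.2553] F [ 0.57 -0.32 -0.04] op 0.0855 q [-0.09 -0.04  1.84 -0.01  1.32  1.03]
R [[0.014, 0.441, -0.897], [-0.006, -0.897, -0.441], [-1.0, 0.012, -0.01]]
shift tool mm [135.3  -3.3  -1.8]
tilt fix deg (tool) [-0.   -0.56 -0.69]
```

Request:
carry_out(targets=[[[0,-0.5,-0.7],[40,-2,-1.5],0],[[0,0,0],[45,-2,-1],0],[[0,0,0],[35,0,0],0],[[0,0,0],[13,0,0],0],[[0,0,0],[0,0,0],0]])

```text
clock: 2.6
ee_pos: [0.5238, 0.0245, 0.1232]
tcp_rot: [1.973, 0.454, -1.956]
force: [0.4, 0.4, 0.6]
opening: 0.0851
```

```bash
python3 st.py .521 .025 .06; python3 - <<'E'
from h import *
L=(.521,.0247)
cs=[((*L,.022),.053,(0,0,255)),((*L,.050),.023,(255,0,255))]
crop("top",200,190,90,80,6,"pics/t4.png",cs)
crop("side",190,130,120,120,5,"pics/s4.png",cs)
E
```

```text
t 2.6 pos [0.5238 0.0245 0.1232] F [0.43 0.37 0.58] op 0.0851 q [-0.09  0.12  1.94 -0.    1.07  1.03]
R [[0.01, 0.443, -0.896], [-0.003, -0.896, -0.443], [-1.0, 0.007, -0.007]]
shift tool mm [63.1 -2.1  2.8]
tilt fix deg (tool) [ 0.   -0.43 -0.38]
```

View pics/t4.png

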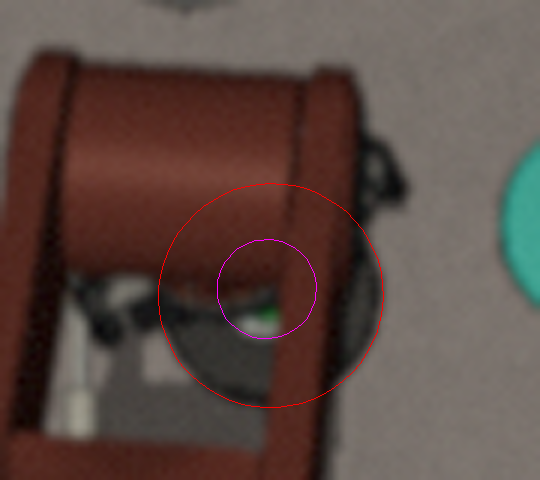

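View pics/s4.png

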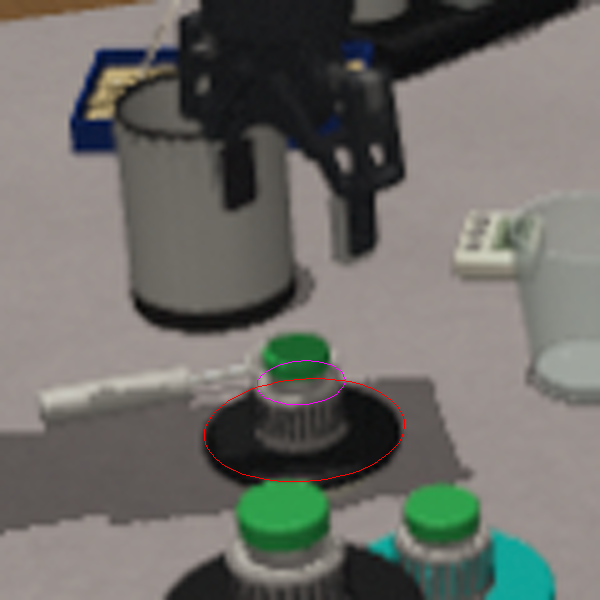

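Request:
carry_out(targets=[[[0,-0.4,-0.4],[40,-2,3],0],[[0,0,0],[30,0,0],0],[[0,0,0],[15,0,0],0],[[0,0,0],[0,0,0],0]])

```text
clock: 3.1
ee_pos: [0.5348, 0.0225, 0.0505]
tcp_rot: [1.991, 0.449, -1.936]
force: [-0.3, 0.0, -0.4]
opening: 0.0854
```

```bash
python3 st.py .521 .0247 .026
```

```text
t 3.1 pos [0.5348 0.0225 0.0505] F [-0.33  0.02 -0.42] op 0.0854 q [-0.09  0.24  1.96  0.    0.91  1.02]
R [[0.028, 0.442, -0.897], [-0.002, -0.897, -0.442], [-1.0, 0.014, -0.024]]
shift tool mm [24.1 -8.4 12. ]
tilt fix deg (tool) [-0.   -1.4  -0.82]
```

Request:
carry_out(targets=[[[0,-1.4,-0.8],[0,-8,11],0],[[0,0,0],[0,0,0],0],[[0,0,0],[0,0,0],0]])

```text
clock: 3.4
ee_pos: [0.5253, 0.0243, 0.0563]
tcp_rot: [1.974, 0.455, -1.958]
force: [0.1, 0.1, -0.0]
opening: 0.0853
```

```bash
python3 st.py .521 .0247 .026
```

```text
t 3.4 pos [0.5253 0.0243 0.0563] F [ 0.06  0.13 -0.  ] op 0.0853 q [-0.09  0.23  1.97 -0.    0.94  1.03]
R [[0.008, 0.441, -0.897], [-0.001, -0.897, -0.442], [-1.0, 0.005, -0.007]]
shift tool mm [30.2 -2.4  3.9]
tilt fix deg (tool) [-0.   -0.39 -0.26]
```

Request:
carry_out(targets=[[[0,-0.4,-0.3],[8,-2,4],0],[[0,0,0],[8,0,0],0],[[0,0,0],[6,0,0],0],[[0,0,0],[3,0,0],0],[[0,0,0],[0,0,0],0]])

```text
clock: 3.9
ee_pos: [0.5221, 0.0242, 0.0312]
tcp_rot: [1.97, 0.457, -1.964]
force: [0.3, 0.4, -0.3]
opening: 0.0852
```

```bash
python3 st.py .521 .0247 .026
```

```text
t 3.9 pos [0.5221 0.0242 0.0312] F [ 0.28  0.42 -0.25] op 0.0852 q [-0.09  0.27  1.98  0.    0.89  1.02]
R [[0.003, 0.442, -0.897], [0.0, -0.897, -0.442], [-1.0, 0.001, -0.003]]
shift tool mm [ 5.2 -0.9  0.8]
tilt fix deg (tool) [-0.   -0.15 -0.06]
```

Request:
carry_out(targets=[[[0,-0.1,0],[4,-1,0.8],0],[[0,0,0],[0,0,0],0.3],[[0,0,0],[0,0,0],0.4],[[0,0,0],[0,0,0],0.5],[[0,0,0],[0,0,0],0.6]], newtons=40)

```text
clock: 4.4
ee_pos: [0.5205, 0.0251, 0.0266]
tcp_rot: [1.967, 0.458, -1.967]
force: [-0.6, 0.1, -2.2]
opening: 0.0448
```

Request:
carry_out(targets=[[[0,0,0],[0,0,0],1],[[0,0,0],[0,0,0],1],[[0,0,0],[0,0,0],1],[[0,0,0],[0,0,0],1]], newtons=60)

```text
clock: 4.8
ee_pos: [0.5207, 0.0251, 0.0268]
tcp_rot: [1.968, 0.458, -1.967]
force: [0.8, 0.2, -0.4]
opening: 0.0441
```

```bash
python3 st.py .521 .0247 .026; python3 - <<'E'
from h import *
crop("side",190,130,120,120,5,"pics/s5.png")
E
```

```text
t 4.8 pos [0.5207 0.0251 0.0268] F [ 0.79  0.21 -0.43] op 0.0441 q [-0.09  0.28  1.98 -0.    0.88  1.03]
R [[0.0, 0.442, -0.897], [-0.0, -0.897, -0.442], [-1.0, 0.0, -0.0]]
shift tool mm [ 0.8  0.4 -0.1]
tilt fix deg (tool) [ 0.   -0.02 -0.02]
```

View pics/s5.png

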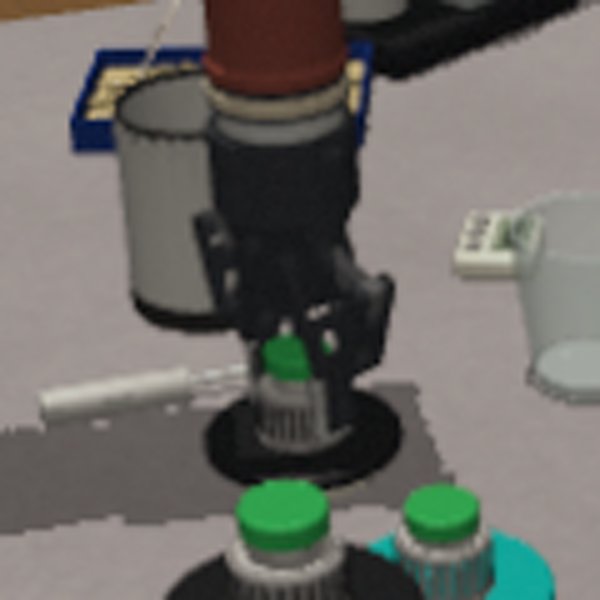

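Request:
carry_out(targets=[[[0,0,0],[-5,0,0],1],[[0,0,0],[-15,0,0],1],[[0,0,0],[-25,0,0],1],[[0,0,0],[-30,0,0],1],[[0,0,0],[-30,0,0],1],[[0,0,0],[-30,0,0],1],[[0,0,0],[-30,0,0],1],[[0,0,0],[0,0,0],1]], newtons=80)

```text
clock: 5.65
ee_pos: [0.515, 0.0253, 0.1933]
tcp_rot: [1.955, 0.462, -1.982]
force: [0.4, -0.2, -1.9]
opening: 0.0441
```

```bash
python3 st.py .5152 .2310 .2
```

```text
t 5.65 pos [0.515  0.0253 0.1933] F [ 0.4  -0.19 -1.88] op 0.0441 q [-0.09  0.03  1.9  -0.    1.23  1.03]
R [[-0.014, 0.442, -0.897], [0.0, -0.897, -0.442], [-1.0, -0.006, 0.012]]
shift tool mm [  -6.6 -184.5  -91. ]
tilt fix deg (tool) [0.   0.69 0.36]
```

Request:
carry_out(targets=[[[0,0.7,0.4],[-7,-20,-10],1],[[0,0,0],[0,-28,-14],1],[[0,0,0],[0,-28,-14],1],[[0,0,0],[0,-28,-14],1],[[0,0,0],[0,-28,-14],1],[[0,0,0],[0,-28,-14],1],[[0,0,0],[0,-10,-5],1],[[0,0,0],[0,0,0],1]])

```text
clock: 6.45
ee_pos: [0.5083, 0.219, 0.187]
tcp_rot: [1.95, 0.453, -1.987]
force: [0.7, -0.2, -3.3]
opening: 0.0439
```

```bash
python3 st.py .5152 .2310 .2
```

```text
t 6.45 pos [0.5083 0.219  0.187 ] F [ 0.68 -0.21 -3.26] op 0.0439 q [ 0.28  0.12  1.81 -0.    1.23  1.4 ]
R [[-0.017, 0.438, -0.899], [-0.006, -0.899, -0.438], [-1.0, -0.002, 0.018]]
shift tool mm [-13.2  -7.8 -11.2]
tilt fix deg (tool) [0.   1.03 0.12]
```

Request:
carry_out(targets=[[[0,1,0.1],[0,-7,-11],1],[[0,0,0],[0,0,0],1],[[0,0,0],[0,0,0],1]])

```text
clock: 6.75
ee_pos: [0.5144, 0.2281, 0.1841]
tcp_rot: [1.966, 0.452, -1.974]
force: [0.2, 1.0, -2.9]
opening: 0.0438
```

```bash
python3 st.py .5152 .2310 .180
```

```text
t 6.75 pos [0.5144 0.2281 0.1841] F [ 0.22  1.04 -2.87] op 0.0438 q [ 0.29  0.13  1.8  -0.    1.21  1.41]
R [[-0.003, 0.437, -0.899], [-0.003, -0.899, -0.437], [-1.0, 0.001, 0.004]]
shift tool mm [ 4.1 -2.3 -2. ]
tilt fix deg (tool) [ 0.    0.24 -0.05]
```

Request:
carry_out(targets=[[[0,0.2,0],[4,-2,-2],1],[[0,0,0],[4,-0.5,0],1],[[0,0,0],[4,0,0],1],[[0,0,0],[0,0,0],1]])

```text
clock: 7.15
ee_pos: [0.5157, 0.2291, 0.1712]
tcp_rot: [1.972, 0.449, -1.972]
force: [-0.8, 0.2, -2.2]
opening: 0.0436
```

```bash
python3 st.py .5152 .2310 .170;  python3 - <<'E'
from fit import *
p=get_state()["ee_pos"];C=(.5155,.2307);zh=p[2]+.0092;H=(p[0]+.0003,p[1]-.0004)
ims={n:capture(n) for n in("top","side")}
cs=[((*C,.128),.0495,(0,0,255)),((*C,.0),.05,(0,255,255)),((*H,zh-.014),.053,(255,0,255)),((*H,zh-.036),.044,(0,255,0))]
crop("top",125,190,90,90,6,"pics/t6.png",cs,im=ims["top"])
crop("side",180,70,120,140,4,"pics/s6.png",cs,im=ims["side"])
E
```

```text
t 7.15 pos [0.5157 0.2291 0.1712] F [-0.82  0.23 -2.18] op 0.0436 q [ 0.29  0.15  1.81 -0.    1.18  1.42]
R [[0.0, 0.434, -0.901], [-0.002, -0.901, -0.434], [-1.0, 0.002, 0.0]]
shift tool mm [ 1.2 -2.  -0.4]
tilt fix deg (tool) [-0.    0.03 -0.09]
```

View pics/t6.png

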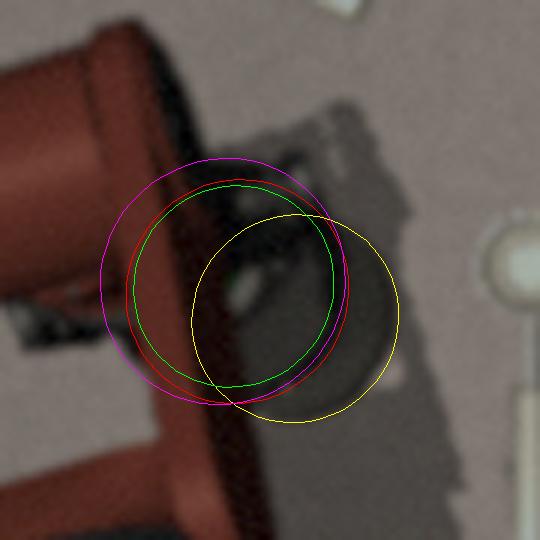

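View pics/s6.png

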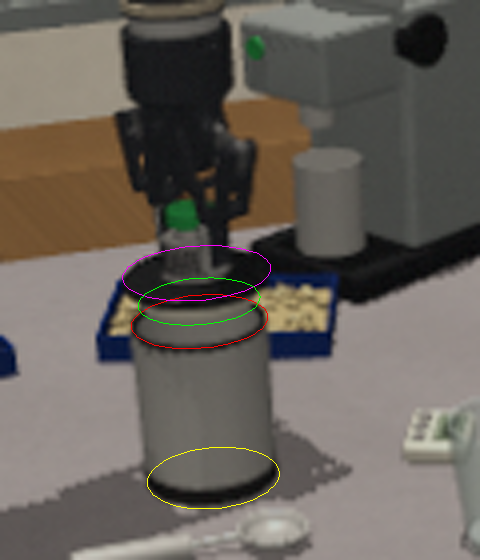

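Request:
carry_out(targets=[[[0,0,0],[3,-2,-0.4],1],[[0,0,0],[2,0,0],1],[[0,0,0],[2,0,0],1],[[0,0,0],[0,0,0],1]])

```text
clock: 7.65
ee_pos: [0.5159, 0.2317, 0.1648]
tcp_rot: [1.974, 0.449, -1.969]
force: [0.3, -0.3, -3.2]
opening: 0.0438
```

```bash
python3 st.py .5152 .2310 .160
```

```text
t 7.65 pos [0.5159 0.2317 0.1648] F [ 0.31 -0.3  -3.23] op 0.0438 q [ 0.3   0.16  1.81 -0.    1.17  1.42]
R [[0.002, 0.435, -0.901], [-0.001, -0.901, -0.435], [-1.0, 0.002, -0.002]]
shift tool mm [4.8 0.3 0.9]
tilt fix deg (tool) [ 0.  -0.1 -0.1]
```

Request:
carry_out(targets=[[[0,0,0],[2,0.3,0.8],1],[[0,0,0],[2,0,0],1],[[0,0,0],[2,0,0],1],[[0,0,0],[2,0,0],1]])

```text
clock: 8.05
ee_pos: [0.5156, 0.2311, 0.1566]
tcp_rot: [1.974, 0.449, -1.968]
force: [-0.1, -0.1, -2.2]
opening: 0.0437
```

```bash
python3 st.py .5152 .2310 .155
```

```text
t 8.05 pos [0.5156 0.2311 0.1566] F [-0.09 -0.14 -2.16] op 0.0437 q [ 0.3   0.16  1.82 -0.    1.15  1.42]
R [[0.003, 0.435, -0.901], [-0.001, -0.901, -0.435], [-1.0, 0.002, -0.003]]
shift tool mm [ 1.6 -0.1  0.4]
tilt fix deg (tool) [-0.   -0.15 -0.11]
```

Request:
carry_out(targets=[[[0,0,0],[1.5,0,0.3],1],[[0,0,0],[1.5,0,0],1],[[0,0,0],[1,0,0],1]])

```text
clock: 8.35
ee_pos: [0.5151, 0.2309, 0.1519]
tcp_rot: [1.974, 0.449, -1.969]
force: [0.1, -0.1, -2.6]
opening: 0.0435
```

Request:
carry_out(targets=[[[0,0,0],[1.5,0,0],1],[[0,0,0],[1.5,0,0],1]])

```text
clock: 8.55
ee_pos: [0.5153, 0.2309, 0.1488]
tcp_rot: [1.974, 0.449, -1.969]
force: [-0.6, -0.6, -2.2]
opening: 0.0438
```

```bash
python3 st.py .5152 .2310 .142
```

```text
t 8.55 pos [0.5153 0.2309 0.1488] F [-0.59 -0.65 -2.2 ] op 0.0438 q [ 0.3   0.17  1.83 -0.    1.14  1.42]
R [[0.003, 0.435, -0.901], [-0.001, -0.901, -0.435], [-1.0, 0.002, -0.002]]
shift tool mm [ 6.8 -0.1  0. ]
tilt fix deg (tool) [-0.   -0.13 -0.11]
```

Request:
carry_out(targets=[[[0,0,0],[1.5,0,0],1],[[0,0,0],[1.5,0,0],1],[[0,0,0],[1.5,0,0],1]])

```text
clock: 8.85
ee_pos: [0.5154, 0.2312, 0.1442]
tcp_rot: [1.975, 0.45, -1.969]
force: [0.1, 0.9, -2.0]
opening: 0.0438
```

Request:
carry_out(targets=[[[0,0,0],[1,0,0],1],[[0,0,0],[1,0,0],1]])

```text
clock: 9.05
ee_pos: [0.5155, 0.2313, 0.1422]
tcp_rot: [1.975, 0.45, -1.968]
force: [-1.2, -0.3, 3.4]
opening: 0.0437
```

Request:
carry_out(targets=[[[0,0,0],[1,0,0],1]])

```text
clock: 9.15
ee_pos: [0.5156, 0.2313, 0.1422]
tcp_rot: [1.975, 0.45, -1.969]
force: [-3.9, -1.2, 6.6]
opening: 0.0432
```

Request:
carry_out(targets=[[[0,0,0],[1,0,0],1]])

```text
clock: 9.25
ee_pos: [0.5156, 0.2313, 0.1422]
tcp_rot: [1.974, 0.45, -1.969]
force: [-4.4, -1.8, 4.8]
opening: 0.0437
```

Request:
carry_out(targets=[[[0,0,0],[1.6,0,0],1]])

```text
clock: 9.35
ee_pos: [0.5156, 0.2313, 0.1419]
tcp_rot: [1.974, 0.45, -1.969]
force: [-3.8, -1.4, 7.1]
opening: 0.0439
```

Request:
carry_out(targets=[[[0,0,0],[2,0,0],1]])

```text
clock: 9.45
ee_pos: [0.5156, 0.2313, 0.1411]
tcp_rot: [1.974, 0.45, -1.97]
force: [-3.9, -0.8, 5.7]
opening: 0.0434
```

Request:
carry_out(targets=[[[0,0,0],[2,0,0],1]])

```text
clock: 9.55
ee_pos: [0.5156, 0.2313, 0.1405]
tcp_rot: [1.974, 0.45, -1.97]
force: [-4.0, -0.3, 6.4]
opening: 0.0436
```

Moving at the seal's yield force (about 9 N net of the lid's weight). Continuing towards TCP z ≈ 0.138.

Request:
carry_out(targets=[[[0,0,0],[2,0,0],1]])

```text
clock: 9.65
ee_pos: [0.5156, 0.2314, 0.1398]
tcp_rot: [1.973, 0.45, -1.97]
force: [-2.8, -1.6, 6.9]
opening: 0.0434
```

Request:
carry_out(targets=[[[0,0,0],[2,0,0],1]])

```text
clock: 9.75
ee_pos: [0.5156, 0.2313, 0.1391]
tcp_rot: [1.973, 0.45, -1.97]
force: [-4.1, -1.7, 6.5]
opening: 0.0436
```

Request:
carry_out(targets=[[[0,0,0],[2,0,0],1]])

```text
clock: 9.85
ee_pos: [0.5156, 0.2313, 0.1384]
tcp_rot: [1.973, 0.45, -1.97]
force: [-3.6, -1.5, 6.3]
opening: 0.0436
```

Request:
carry_out(targets=[[[0,0,0],[2,0,0],1]])

```text
clock: 9.95
ee_pos: [0.5156, 0.2313, 0.1379]
tcp_rot: [1.972, 0.45, -1.971]
force: [-5.6, -2.2, 8.9]
opening: 0.0437
```

Request:
carry_out(targets=[[[0,0,0],[2,0,0],1]])

```text
clock: 10.05
ee_pos: [0.5157, 0.2314, 0.1379]
tcp_rot: [1.972, 0.45, -1.971]
force: [-5.9, -2.3, 11.7]
opening: 0.0438
```

Request:
carry_out(targets=[[[0,0,0],[3,0,0],1]])

```text
clock: 10.15
ee_pos: [0.516, 0.2315, 0.1379]
tcp_rot: [1.972, 0.45, -1.971]
force: [-7.8, -2.4, 18.0]
opening: 0.0436
```

Request:
carry_out(targets=[[[0,0,0],[3,0,0],1]])

```text
clock: 10.25
ee_pos: [0.5162, 0.2316, 0.138]
tcp_rot: [1.972, 0.45, -1.971]
force: [-7.0, -2.5, 13.8]
opening: 0.0438
```

Request:
carry_out(targets=[[[0,0,0],[3,0,0],1]])

```text
clock: 10.35
ee_pos: [0.5163, 0.2317, 0.138]
tcp_rot: [1.971, 0.45, -1.972]
force: [-7.7, -3.2, 14.3]
opening: 0.0439
```

Request:
carry_out(targets=[[[0,0,0],[0,0.2,0.6],1],[[0,0,0],[0,0,0],1]])

```text
clock: 10.55
ee_pos: [0.5162, 0.2316, 0.1385]
tcp_rot: [1.973, 0.451, -1.97]
force: [-0.1, 0.0, -2.9]
opening: 0.0439
```

Request:
carry_out(targets=[[[0,0,0],[0,0,0],0.42],[[0,0,0],[0,0,0],0.35],[[0,0,0],[0,0,0],0.2],[[0,0,0],[0,0,0],0],[[0,0,0],[0,0,0],0]])

```text
clock: 11.05
ee_pos: [0.5177, 0.2316, 0.1382]
tcp_rot: [1.976, 0.45, -1.966]
force: [0.3, 0.2, 0.4]
opening: 0.0855
```

```bash
python3 st.py .5152 .2310 .24;  python3 - <<'E'
from fit import *
C=(.5155,.2307)
ims={n:capture(n) for n in("side",)}
cs=[((*C,.0),.05,(0,255,255)),((*C,.133),.053,(255,0,255)),((*C,.125),.053,(255,0,255))]
crop("side",180,70,120,140,4,"pics/s7.png",cs,im=ims["side"])
E
```

```text
t 11.05 pos [0.5177 0.2316 0.1382] F [0.34 0.22 0.36] op 0.0855 q [ 0.3   0.19  1.83 -0.    1.12  1.42]
R [[0.005, 0.435, -0.9], [-0.0, -0.9, -0.435], [-1.0, 0.002, -0.005]]
shift tool mm [-101.9   -0.4    2. ]
tilt fix deg (tool) [ 0.   -0.26 -0.14]
```

View pics/s7.png

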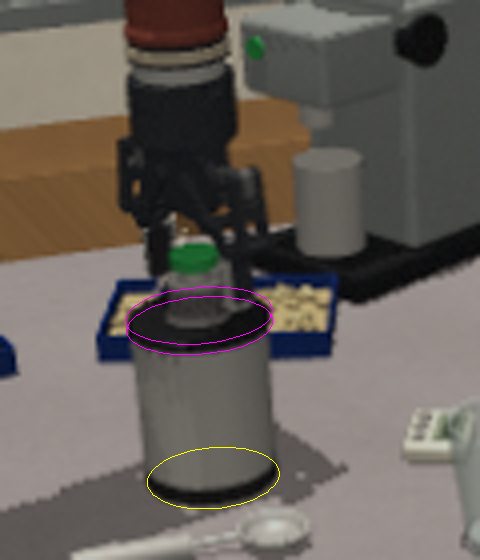

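Request:
carry_out(targets=[[[0,-0.2,-0.1],[-10,0,1.5],0],[[0,0,0],[-20,0,0],0],[[0,0,0],[-20,0,0],0],[[0,0,0],[-20,0,0],0],[[0,0,0],[-10,0,0],0],[[0,0,0],[0,0,0],1],[[0,0,0],[0,0,0],1],[[0,0,0],[0,0,0],1]])

```text
clock: 11.9
ee_pos: [0.5156, 0.2305, 0.2229]
tcp_rot: [1.972, 0.451, -1.972]
force: [0.0, 0.9, -0.4]
opening: 0.0439
```

Request:
carry_out(targets=[[[0,0,0],[0,0,0],1],[[0,0,0],[0,0,0],1],[[0,0,0],[0,0,0],1]])

```text
clock: 12.2
ee_pos: [0.5139, 0.23, 0.2198]
tcp_rot: [1.966, 0.45, -1.977]
force: [0.1, 0.3, -0.4]
opening: 0.0006
```

```bash
python3 st.py .5160 .2315 .2;  python3 - <<'E'
from fit import *
C=(.516,.2315)
ims={n:capture(n) for n in("side",)}
cs=[((*C,.0),.05,(0,255,255)),((*C,.133),.053,(255,0,255)),((*C,.183),.018,(255,0,255))]
crop("side",180,70,120,140,4,"pics/s8.png",cs,im=ims["side"])
E
```

```text
t 12.2 pos [0.5139 0.23   0.2198] F [ 0.06  0.27 -0.43] op 0.0006 q [ 0.3   0.1   1.77 -0.    1.28  1.42]
R [[-0.005, 0.435, -0.9], [-0.002, -0.9, -0.435], [-1.0, -0.001, 0.006]]
shift tool mm [19.8 -0.4 -2.7]
tilt fix deg (tool) [0.   0.32 0.03]
```

View pics/s8.png

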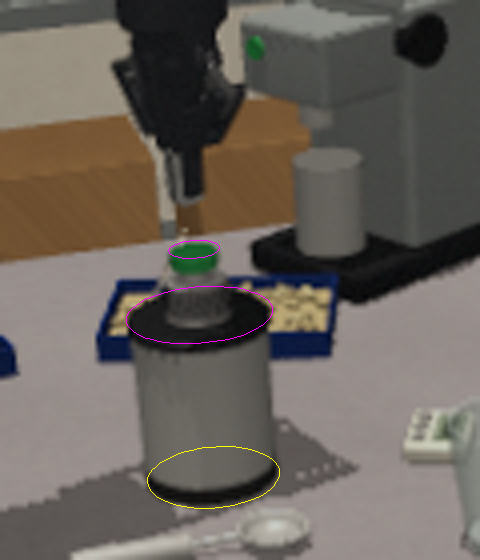

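Request:
carry_out(targets=[[[0,0.3,0],[8,-0.4,-2.5],1],[[0,0,0],[6,0,0],1],[[0,0,0],[4,0,0],1],[[0,0,0],[2,0,0],1],[[0,0,0],[1,0,0],1]])

```text
clock: 12.75
ee_pos: [0.5154, 0.2313, 0.1955]
tcp_rot: [1.969, 0.452, -1.974]
force: [0.5, 0.5, 0.5]
opening: -0.0002
```

```bash
python3 st.py .5160 .2315 .19
```

```text
t 12.75 pos [0.5154 0.2313 0.1955] F [0.51 0.49 0.51] op -0.0002 q [0.3  0.12 1.79 0.   1.23 1.42]
R [[-0.002, 0.435, -0.9], [-0.0, -0.9, -0.435], [-1.0, -0.001, 0.002]]
shift tool mm [ 5.5  0.1 -0.7]
tilt fix deg (tool) [0.   0.13 0.05]
```

Request:
carry_out(targets=[[[0,0.1,0],[1.5,0,-0.5],1],[[0,0,0],[1.5,0,0],1],[[0,0,0],[1.5,0,0],1]])

```text
clock: 13.05
ee_pos: [0.5161, 0.2316, 0.191]
tcp_rot: [1.972, 0.452, -1.972]
force: [0.7, 0.1, -0.0]
opening: -0.0001
```

Request:
carry_out(targets=[[[0,0,0],[1.5,0,0],1],[[0,0,0],[1,0,0],1]])

```text
clock: 13.25
ee_pos: [0.5162, 0.2317, 0.1885]
tcp_rot: [1.973, 0.452, -1.971]
force: [-0.1, 0.0, 0.1]
opening: -0.0002
```

Request:
carry_out(targets=[[[0,0,0],[1,0,0],1],[[0,0,0],[1,0,0],1]])

```text
clock: 13.45
ee_pos: [0.5164, 0.2317, 0.1866]
tcp_rot: [1.973, 0.452, -1.971]
force: [-1.1, 0.2, 0.4]
opening: -0.0
```

Request:
carry_out(targets=[[[0,0,0],[1,0,0],1],[[0,0,0],[1,0,0],1]])

```text
clock: 13.65
ee_pos: [0.5164, 0.2317, 0.1845]
tcp_rot: [1.973, 0.452, -1.971]
force: [0.1, -0.1, 1.0]
opening: -0.0001
```

Request:
carry_out(targets=[[[0,0,0],[1,0,0],1],[[0,0,0],[1,0,0],1]])

```text
clock: 13.85
ee_pos: [0.5165, 0.2318, 0.1825]
tcp_rot: [1.973, 0.452, -1.971]
force: [-1.5, -0.1, 4.4]
opening: 0.0
```

Request:
carry_out(targets=[[[0,0,0],[1.5,0,0],1],[[0,0,0],[1.5,0,0],1],[[0,0,0],[1.5,0,0],1],[[0,0,0],[1.5,0,0],1]])

```text
clock: 14.25
ee_pos: [0.5165, 0.2318, 0.1785]
tcp_rot: [1.973, 0.452, -1.971]
force: [-1.6, -0.8, 4.8]
opening: 0.0002
```

Request:
carry_out(targets=[[[0,0,0],[1.5,0,0],1],[[0,0,0],[1.5,0,0],1],[[0,0,0],[1.5,0,0],1],[[0,0,0],[1.5,0,0],1]])

```text
clock: 14.65
ee_pos: [0.5165, 0.2318, 0.1734]
tcp_rot: [1.973, 0.452, -1.971]
force: [-3.3, -0.8, 5.9]
opening: -0.0004
```

Request:
carry_out(targets=[[[0,0,0],[1.5,0,0],1],[[0,0,0],[1.5,0,0],1]])

```text
clock: 14.85
ee_pos: [0.5166, 0.2318, 0.1711]
tcp_rot: [1.973, 0.452, -1.971]
force: [-3.2, -0.8, 6.6]
opening: 0.0003
```

Request:
carry_out(targets=[[[0,0,0],[1.5,0,0],1]])

```text
clock: 14.95
ee_pos: [0.5165, 0.2318, 0.1701]
tcp_rot: [1.972, 0.452, -1.971]
force: [-2.7, -1.0, 6.3]
opening: 0.0
```

Request:
carry_out(targets=[[[0,0,0],[1.5,0,0],1]])

```text
clock: 15.05
ee_pos: [0.5165, 0.2318, 0.1691]
tcp_rot: [1.972, 0.452, -1.971]
force: [-4.6, -1.3, 6.9]
opening: 0.0002
```

Request:
carry_out(targets=[[[0,0,0],[1.5,0,0],1]])

```text
clock: 15.15
ee_pos: [0.5167, 0.2318, 0.1687]
tcp_rot: [1.972, 0.452, -1.971]
force: [-5.5, -1.1, 12.7]
opening: 0.0004
```

Request:
carry_out(targets=[[[0,0,0],[2.2,0,0],1]])

```text
clock: 15.25
ee_pos: [0.517, 0.2319, 0.1687]
tcp_rot: [1.972, 0.452, -1.97]
force: [-6.4, -3.0, 17.7]
opening: 0.0
```

Request:
carry_out(targets=[[[0,0,0],[2.6,0,0],1]])

```text
clock: 15.35
ee_pos: [0.5173, 0.2321, 0.1687]
tcp_rot: [1.973, 0.452, -1.97]
force: [-7.3, -1.5, 16.6]
opening: 0.0003
```

Request:
carry_out(targets=[[[0,0,0],[3,0,0],1]])

```text
clock: 15.45
ee_pos: [0.5177, 0.2322, 0.1688]
tcp_rot: [1.973, 0.452, -1.969]
force: [-6.9, -3.1, 18.0]
opening: -0.0002
```

Request:
carry_out(targets=[[[0,0,0],[3.2,0,0],1]])

```text
clock: 15.55
ee_pos: [0.5182, 0.2323, 0.1689]
tcp_rot: [1.973, 0.452, -1.969]
force: [-6.9, -2.1, 16.7]
opening: -0.0
```

Request:
carry_out(targets=[[[0,0,0],[2.6,0.1,0.5],1]])

```text
clock: 15.65
ee_pos: [0.518, 0.2322, 0.169]
tcp_rot: [1.974, 0.452, -1.968]
force: [-6.0, -0.9, 11.9]
opening: 0.0003
```

Request:
carry_out(targets=[[[0,0,0],[2.6,0.1,0.8],1],[[0,0,0],[2.6,0.1,0.8],1]])

```text
clock: 15.85
ee_pos: [0.5169, 0.2319, 0.1687]
tcp_rot: [1.974, 0.453, -1.968]
force: [-6.2, -1.1, 14.4]
opening: -0.0002
```

Request:
carry_out(targets=[[[0,0,0],[-2,0,0.3],1],[[0,0,0],[-5,0,0],1],[[0,0,0],[-6,0,0],1],[[0,0,0],[-7,0,0],1],[[0,0,0],[-4,0,0],1],[[0,0,0],[0,0,0],1]])

```text
clock: 16.45
ee_pos: [0.5172, 0.232, 0.1941]
tcp_rot: [1.977, 0.454, -1.966]
force: [0.2, 0.2, -0.3]
opening: -0.0001
```

```bash
python3 st.py .5158 .2315 .19;  python3 - <<'E'
from fit import *
C=(.516,.2315)
ims={n:capture(n) for n in("side",)}
cs=[((*C,.0),.05,(0,255,255)),((*C,.133),.053,(255,0,255)),((*C,.183),.018,(255,0,255))]
crop("side",180,70,120,140,4,"pics/s9.png",cs,im=ims["side"])
E
```

```text
t 16.45 pos [0.5172 0.232  0.1941] F [ 0.21  0.15 -0.35] op -0.0001 q [0.3  0.13 1.79 0.   1.22 1.42]
R [[0.005, 0.436, -0.9], [0.002, -0.9, -0.436], [-1.0, 0.0, -0.006]]
shift tool mm [ 4.1 -0.1  1.5]
tilt fix deg (tool) [ 0.   -0.32 -0.02]
```

View pics/s9.png

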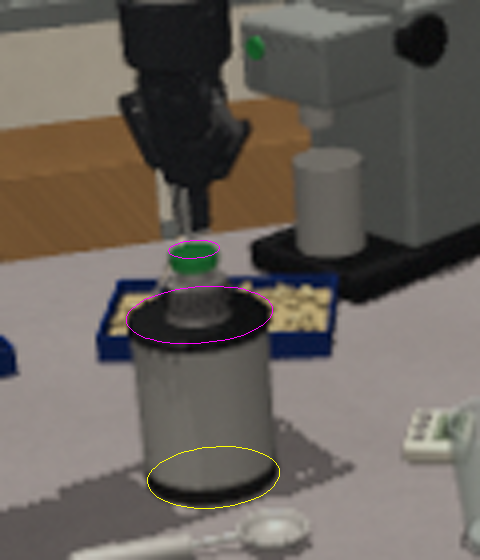

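The canister hasn't moved and the button is back up. On to the second stroke.

Request:
carry_out(targets=[[[0,-0.3,0],[3,0,1.3],1],[[0,0,0],[3,0,0],1],[[0,0,0],[2,0,0],1],[[0,0,0],[1.5,0,0],1],[[0,0,0],[1.5,0,0],1],[[0,0,0],[1.5,0,0],1],[[0,0,0],[1.5,0,0],1],[[0,0,0],[1.5,0,0],1]])

```text
clock: 17.3
ee_pos: [0.5151, 0.2311, 0.1775]
tcp_rot: [1.967, 0.452, -1.974]
force: [-2.9, -0.7, 5.3]
opening: -0.0
```

Request:
carry_out(targets=[[[0,0,0],[1.5,0,0],1],[[0,0,0],[1.5,0,0],1],[[0,0,0],[1.5,0,0],1],[[0,0,0],[1.5,0,0],1]])

```text
clock: 17.7
ee_pos: [0.5151, 0.2311, 0.1729]
tcp_rot: [1.967, 0.452, -1.973]
force: [-1.8, -1.0, 6.5]
opening: -0.0002
```

Request:
carry_out(targets=[[[0,0,0],[1.5,0,0],1],[[0,0,0],[1.5,0,0],1],[[0,0,0],[1.5,0,0],1]])

```text
clock: 18.0
ee_pos: [0.5151, 0.2311, 0.1701]
tcp_rot: [1.967, 0.452, -1.973]
force: [-2.5, -0.9, 6.6]
opening: -0.0003
```

Request:
carry_out(targets=[[[0,0,0],[1.5,0,0],1]])

```text
clock: 18.1
ee_pos: [0.5151, 0.2311, 0.1692]
tcp_rot: [1.967, 0.452, -1.973]
force: [-3.1, -0.8, 7.3]
opening: -0.0002
```

Request:
carry_out(targets=[[[0,0,0],[1.8,0,0.2],1]])

```text
clock: 18.2
ee_pos: [0.5152, 0.2311, 0.1687]
tcp_rot: [1.968, 0.452, -1.973]
force: [-5.2, -2.1, 10.8]
opening: 0.0002
```

Request:
carry_out(targets=[[[0,0,0],[2.2,0,0.2],1]])

```text
clock: 18.3
ee_pos: [0.5153, 0.2312, 0.1686]
tcp_rot: [1.968, 0.452, -1.972]
force: [-6.3, -2.2, 16.2]
opening: 0.0001
```

Request:
carry_out(targets=[[[0,0,0],[2.6,0,0.3],1]])

```text
clock: 18.4
ee_pos: [0.5154, 0.2312, 0.1687]
tcp_rot: [1.969, 0.452, -1.971]
force: [-6.8, -2.4, 14.9]
opening: 0.0002
```

Request:
carry_out(targets=[[[0,0,0],[2.8,0,0.3],1]])

```text
clock: 18.5
ee_pos: [0.5155, 0.2312, 0.1687]
tcp_rot: [1.969, 0.452, -1.971]
force: [-6.3, -2.8, 15.1]
opening: -0.0003
```

Request:
carry_out(targets=[[[0,0,0],[2.8,0,0.3],1]])

```text
clock: 18.6
ee_pos: [0.5155, 0.2312, 0.1687]
tcp_rot: [1.969, 0.452, -1.97]
force: [-6.9, -2.3, 13.9]
opening: -0.0
```

Request:
carry_out(targets=[[[0,0,0],[2.8,0,0.3],1]])

```text
clock: 18.7
ee_pos: [0.5155, 0.2312, 0.1687]
tcp_rot: [1.97, 0.452, -1.97]
force: [-5.4, -2.4, 14.6]
opening: -0.0002
```

Request:
carry_out(targets=[[[0,0,0],[3.2,0,0.3],1],[[0,0,0],[3.2,0,0.3],1]])

```text
clock: 18.9
ee_pos: [0.5157, 0.2313, 0.1688]
tcp_rot: [1.971, 0.452, -1.968]
force: [-7.4, -2.8, 16.4]
opening: 0.0
```

Request:
carry_out(targets=[[[0,0,0],[3.4,0,0.3],1],[[0,0,0],[3.4,0,0.3],1],[[0,0,0],[3.4,0,0.4],1]])

```text
clock: 19.2
ee_pos: [0.5159, 0.2314, 0.1688]
tcp_rot: [1.972, 0.453, -1.966]
force: [-7.8, -1.8, 17.0]
opening: 0.0001
```

Request:
carry_out(targets=[[[0,0,0],[-2,0,0.2],1],[[0,0,0],[-5,0,0],1],[[0,0,0],[-6,0,0],1],[[0,0,0],[-7,0,0],1],[[0,0,0],[-4,0,0],1],[[0,0,0],[0,0,0],1]])

```text
clock: 19.8
ee_pos: [0.5155, 0.2313, 0.1946]
tcp_rot: [1.972, 0.453, -1.965]
force: [0.4, -0.2, -0.3]
opening: 0.0001
```

```bash
python3 st.py .5158 .2315 .19
```

```text
t 19.8 pos [0.5155 0.2313 0.1946] F [ 0.41 -0.21 -0.29] op 0.0001 q [ 0.3   0.12  1.79 -0.    1.22  1.42]
R [[0.004, 0.438, -0.899], [-0.001, -0.899, -0.438], [-1.0, 0.003, -0.003]]
shift tool mm [ 4.6 -0.  -0.3]
tilt fix deg (tool) [-0.   -0.18 -0.15]
```

Two strokes are done. I'll add a third as margin, since the task says at least two.

Request:
carry_out(targets=[[[0,-0.2,-0.1],[3,0,0.2],1],[[0,0,0],[3,0,0],1],[[0,0,0],[2,0,0],1],[[0,0,0],[1.5,0,0],1],[[0,0,0],[1.5,0,0],1],[[0,0,0],[1.5,0,0],1],[[0,0,0],[1.5,0,0],1],[[0,0,0],[1.5,0,0],1]])

```text
clock: 20.6
ee_pos: [0.5146, 0.231, 0.178]
tcp_rot: [1.966, 0.453, -1.972]
force: [-2.1, -0.7, 5.2]
opening: 0.0001
```

Request:
carry_out(targets=[[[0,0,0],[1.5,0,0],1],[[0,0,0],[1.5,0,0],1],[[0,0,0],[1.5,0,0],1],[[0,0,0],[1.5,0,0],1],[[0,0,0],[1.5,0,0],1],[[0,0,0],[1.5,0,0],1]])

```text
clock: 21.2
ee_pos: [0.5146, 0.231, 0.1713]
tcp_rot: [1.966, 0.453, -1.972]
force: [-2.7, 0.1, 6.8]
opening: -0.0001
```

Request:
carry_out(targets=[[[0,0,0],[1.5,0,0],1],[[0,0,0],[1.5,0,0],1]])

```text
clock: 21.4
ee_pos: [0.5146, 0.231, 0.1695]
tcp_rot: [1.966, 0.453, -1.972]
force: [-2.8, -0.8, 6.3]
opening: -0.0001
```

Request:
carry_out(targets=[[[0,0,0],[1.5,0,0.1],1],[[0,0,0],[2,0,0.2],1]])

```text
clock: 21.6
ee_pos: [0.5148, 0.231, 0.1686]
tcp_rot: [1.966, 0.453, -1.971]
force: [-5.9, -1.0, 15.7]
opening: -0.0003
```

Request:
carry_out(targets=[[[0,0,0],[2.6,0,0.3],1],[[0,0,0],[3,0,0.3],1]])

```text
clock: 21.8
ee_pos: [0.5151, 0.2311, 0.1687]
tcp_rot: [1.967, 0.454, -1.969]
force: [-7.1, -1.5, 15.8]
opening: -0.0001
```

Request:
carry_out(targets=[[[0,0,0],[3.3,0,0.3],1],[[0,0,0],[3.4,0,0.3],1],[[0,0,0],[3.4,0,0.3],1],[[0,0,0],[3.4,0,0.3],1]])

```text
clock: 22.2
ee_pos: [0.5156, 0.2313, 0.1688]
tcp_rot: [1.969, 0.454, -1.966]
force: [-7.1, -2.4, 17.1]
opening: 0.0002
```

Request:
carry_out(targets=[[[0,0,0],[3.4,0,0.4],1],[[0,0,0],[3.4,0,0.4],1],[[0,0,0],[3.4,0,0.4],1]])

```text
clock: 22.5
ee_pos: [0.5155, 0.2312, 0.1688]
tcp_rot: [1.97, 0.454, -1.964]
force: [-6.8, -1.8, 16.7]
opening: -0.0002
```

Request:
carry_out(targets=[[[0,0,0],[-2,0,0.2],1],[[0,0,0],[-5,0,0],1],[[0,0,0],[-6,0,0],1],[[0,0,0],[-10,0,0],1],[[0,0,0],[-20,0,0],1],[[0,0,0],[-30,0,0],1],[[0,0,0],[-30,0,0],1],[[0,0,0],[-20,0,0],1]])

```text
clock: 23.3
ee_pos: [0.512, 0.2305, 0.2909]
tcp_rot: [1.96, 0.454, -1.974]
force: [0.7, -0.5, 0.1]
opening: 0.0001
```

Request:
carry_out(targets=[[[0,0,0],[0,20,30],1],[[0,0,0],[0,20,40],1],[[0,0,0],[0,20,40],1],[[0,0,0],[0,10,20],1],[[0,0,0],[0,0,0],1],[[0,0,0],[0,0,0],1]])

```text
clock: 23.9
ee_pos: [0.4276, 0.1083, 0.2949]
tcp_rot: [1.973, 0.455, -1.959]
force: [-0.3, 0.6, -0.1]
opening: -0.0003
```

```bash
python3 st.py .5158 .2315 .19;  python3 - <<'E'
from fit import *
C=(.5155,.231)
ims={n:capture(n) for n in("side","top")}
cs=[((*C,.0),.05,(0,255,255)),((*C,.133),.053,(255,0,255)),((*C,.125),.053,(255,0,255)),((*C,.183),.018,(255,0,255))]
crop("side",180,90,120,120,5,"pics/s10.png",cs,im=ims["side"])
crop("top",125,190,90,90,6,"pics/t10.png",cs,im=ims["top"])
cv2.imwrite("pics/side10.png",ims["side"][:,:,::-1])
cv2.imwrite("pics/top10.png",ims["top"][:,:,::-1])
E
```

```text
t 23.9 pos [0.4276 0.1083 0.2949] F [-0.33  0.55 -0.14] op -0.0003 q [ 0.09 -0.25  1.95 -0.    1.43  1.2 ]
R [[0.007, 0.442, -0.897], [-0.001, -0.897, -0.442], [-1.0, 0.004, -0.006]]
shift tool mm [ 105.4  -72.1 -132.9]
tilt fix deg (tool) [ 0.   -0.34 -0.24]
```

View pics/s10.png

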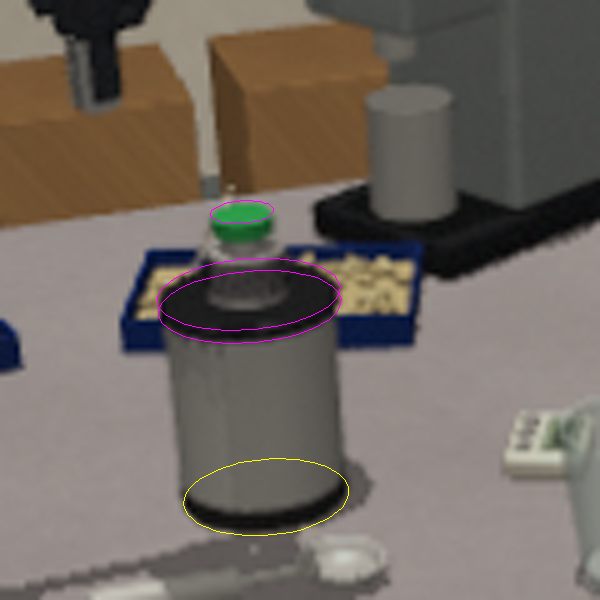

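View pics/top10.png

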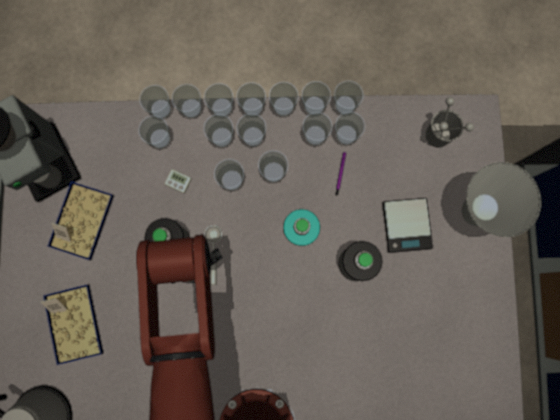

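View pics/t10.png

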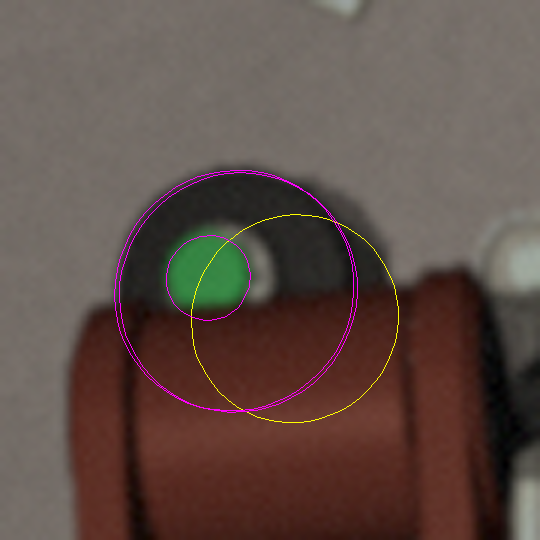

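The pictures show the lid flat on the rim, the button up at side (229,132), and the canister foot in its starting place. The neighbouring objects are where they were and the gripper is clear, so I'm handing it in.

```bash
python3 -c "
from plant import *
print(finish_job())"
```

```text
the job is handed in; nothing more can be done
None
```

I pressed the black pump lid fully home on the bean canister and worked its pump three times. The job was handed in at about 24 s on the robot's clock.

- **Seating the lid:** The seal gave way at about 9 N. The lid then stopped at the height expected for home and went no lower at up to 18 N, about 20 N on the rim with the lid's weight.
- **Pump strokes:** Each of the three strokes met the stop at the same height, about 14 mm below first contact. I held the button there at roughly 14–18 N for 0.7 to 1 s, then backed off until the button was fully free. The highest reading was 18 N, against the 24 N limit. I read the force only at the end of each move, so brief peaks between readings were not seen.
- **Disagreements:** One reading during the first hold dipped to 11.9 N, just under the 12 N the valve needs, which is partly why I did the third stroke. During that hold the fingertips also crept about 1.5 mm across the button, and I corrected it.
- **Final pictures:** The lid sits flat on the rim, the button is up, and the canister is upright within about 1–2 mm of its starting place. The spoon is partly hidden by the arm in the top view, but what shows of it is in place. The turquoise lid and the other things look undisturbed, and the gripper is clear of everything.

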